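# Square a small canvas into the corner stop

### The job

Push the small stretched canvas along the table into the inside corner of the wooden corner stop, so that its long edge lies flush against the long batten and its short edge flush against the short batten. Only push it with the fingers: do not pick it up, lift it or tip it. Leave the bottle, the cup and the jar where they stand, and finish with the hand clear of everything.

Things in the scene. Friction and masses are not known exactly. Their poses are not given: they have to be found in the camera images.
- canvas: small stretched canvas lying flat, painted side up: a rigid slab 120 mm (its x) by 160 mm (its y), 18 mm thick, about 0.2 kg; a level push of a few newtons at an edge slides it. Origin: centre of its underside; z up. At the start it lies in the corner stop's quarter x < 0, y < 0, clear of both battens, turned at most 0.35 rad from them
- corner_stop: fixed L of two wooden battens, 22 mm wide and high. Origin: inside corner, on the table; x roughly away from the robot, y roughly to its left. Long batten: inner face at x = 0, from y = 22 to -280 mm, wood on the +x side. Short batten: inner face at y = 0, from x = 0 to -180 mm, wood on the +y side. Seated, the canvas has its centre at x -60, y -80 mm, axes parallel
- paint_bottle: bystander: closed paint bottle, 56 mm in diameter, 150 mm high, loose, standing to the side; origin: centre of its base
- water_cup: bystander: open white cup, 68 mm in diameter, 85 mm high, loose, standing to the side; origin: centre of its base
- jam_jar: bystander: glass jar with a lid, 62 mm in diameter, 90 mm high, loose, standing to the side; origin: centre of its base

How it is judged:
By the outcome, as a careful person would: the job done as asked, in the order asked, and still so for the second after the job is handed in, with the robot touching nothing.
It also fails if it takes over 59 s, if anything falls off the work surface, if the arm or the gripper's body presses on something with over 40 N, if the wrist force passes 120 N, or if a joint passes its speed limit or range.

### The arm

A 7-joint arm with a two-finger parallel gripper is mounted at the origin on the work surface. World frame = base frame: x ahead of the robot, y to its left, z up, the work surface at z = 0. Lengths are in m, angles in rad, forces in N, time in s.
With the tool pointing down it reaches from about 0.425 to 0.8 m from the base axis. Payload 8.3 kg.
Tool frame: the origin (TCP) lies at the very end of the fingers, on their centre line; the grasp point (between the pads) lies 19 mm behind it (tcp_to_grasp is the distance from the TCP to the grasp point, in m); z points along the fingers, y is the line along which they close (so a half turn about z gives the same grasp; the last joint's range is limited). The gripper opens to 85 mm and grips with 20 to 120 N. Pads are 22 mm wide; open, the fingers measure 114 mm over their backs; the gripper's body (76 mm by 85 mm) begins 54 mm behind the grasp point. The pads swing forward as they close: fully open they stand 13 mm farther back than shut.
Start: joints at [-1.403, 0.383, 0.016, 1.37, -0.006, 1.388, -0.046], TCP at [0.143, 0.608, 0.204] pointing down, gripper open.
Joint ranges: [-2.95, 2.95], [-0.25, 2.06], [-1.52, 1.56], [0.18, 2.33], [-1.44, 4.58], [0.02, 2.06], [-3.01, 3.01]. Speed limits (rad/s): [2.39, 2.39, 3.01, 3.01, 3.14, 3.14, 3.14].

### API

Orientations are given as [roll, pitch, yaw] about the fixed x, y, z axes, in that order (R = Rz(yaw) Ry(pitch) Rx(roll)).
In Python, from station import * gives the robot as it stands. The module is installed in compiled form; this text tells all that it offers.
- The arm moves only by the tool carry_out, never from a script. Its argument "rows" is a list that holds one entry, the list of rows, each a list of 5 numbers: the shift along the tool's x, y, z in m, then the turn about the tool's z in degrees, then the finger opening in m, from 0 to 0.0854. In form: [[[tx, ty, tz, roll, grip], ...]]. A call has 1 to 5 rows; each row shifts and turns the commanded pose from where the row before left it, along the tool's axes as they then stand; what a row does not reach is not made up. A row lasts 1/8 s, in which the tool goes at most 62.5 mm and 10.7 degrees, less where a joint would pass 70% of its speed; a pose out of reach is approached as far as the arm can. A call with a gripper value outside its range is refused whole. The fingers move at their own pace and stop on an object; "newtons" is the grip in N (left out, the last holds). Time passes only in rows, so rows that do not move let the fingers close. It gives the time, the measured TCP pose, the force, the opening and the grip force at its end, in the units of the state.
- sense(): the state, without advancing time (a new reading comes with each control period).
- capture(name): name is "scene" or "top"; returns (picture, depth): 480x640x3 uint8, red, green, blue; 480x640 float32, m along the optical axis (not along the pixel's ray), 0 where there is no reading.
- calibration(name): a dict with "fx", "fy", "cx", "cy" (pixels), "k1" (the pictures are not rectified: a ray, as slopes to the right and down, at radius r is drawn at 1 + k1 r^2 times it, then the intrinsics apply), "R" (3x3) and "t" (3): a world point X has camera coordinates R X + t. Camera axes: x right, y down, z forward; pixel columns grow to the right and rows downward; lengths in m; the calibration is good to about 2 mm. A picture is of the moment at which its call begins. calibration takes no time and is no camera call.
- finish_job(): hands the job in; it is judged then, once.
The state is a dict: "time": time; "joint_positions": joint angles; "qd": joint speeds; "joint_efforts": joint torques, N m; "tcp_pos": TCP position; "tool_rot": TCP orientation; "wrist_force": force on the tool from outside, world axes, zero at the start; "ft_torque": the same for the moment, N m; "finger_gap": opening from 0.0 (shut) to 1.0 (fully open); "grip_force": force on a finger pad.
Only numpy, scipy, OpenCV 4.12 (cv2) and the standard library are available. Lean on these libraries where they do the work, as an engineer would, in place of code of your own. Each camera call takes 0.05 s, during which the arm holds its last target. There are 200 camera calls.

## Working session

There is one attempt and no reset: what is moved stays moved. The work goes in short steps, Python scripts to look and compute and a tool call to move; the robot and the scene stay as the last step left them, time stands still between calls to the robot, and variables do not carry over. Pictures are saved under pics/ and viewed, at most 10 in all, crops included, and the job is handed in when it is done.

Besides the shell and the picture viewer there is one more tool, called after "Call:" as name(argument=value, ...) on one line, values as JSON. carry_out: Moves the arm, as the interface text tells. Its arguments: {"type":"object","properties":{"rows":{"type":"array","items":{"type":"array","items":{"type":"array","items":{"type":"number"}}}},"newtons":{"type":"number"}},"required":["rows"]}

```bash
mkdir -p pics; cat > h.py <<'E'
from station import *
import numpy as np, cv2
def look(cam,name=None):
    p,d=capture(cam)
    if name: cv2.imwrite(f'pics/{name}.png',p[:,:,::-1])
    return p,d
def ray(cam,uv,z):
    """pixels -> world points on plane z"""
    c=calibration(cam); K=np.array([[c['fx'],0,c['cx']],[0,c['fy'],c['cy']],[0,0,1]])
    n=cv2.undistortPoints(np.float64(uv).reshape(-1,1,2),K,np.array([c['k1'],0,0,0.]))[:,0]
    R=np.array(c['R']);t=np.array(c['t']);o=-R.T@t
    d=np.c_[n,np.ones(len(n))]@R
    return o+d*((z-o[2])/d[:,2])[:,None]
E
python3 - <<'E'
from h import *
look('top','top0');look('scene','scene0')
s=sense()
for k,v in s.items(): print(k,np.round(v,3))
for c in('top','scene'): 
    k=calibration(c); print(c,-np.array(k['R']).T@np.array(k['t']),k['fx'],k['k1'])
E
```

```text
time 0.1
joint_positions [-1.403  0.384  0.016  1.371 -0.006  1.388 -0.046]
qd [-0.    -0.001 -0.    -0.003  0.001 -0.     0.   ]
joint_efforts [ 4.0000e-03 -6.2914e+01  8.4800e-01 -3.7276e+01  1.7000e-02  1.1000e-02
  0.0000e+00]
tcp_pos [0.143 0.608 0.203]
tool_rot [-3.14   0.     2.911]
wrist_force [ 0.321 -0.742  0.031]
ft_torque [ 0.004  0.07  -0.033]
grip_force 0.0
finger_gap 0.997
top [ 0.44639915 -0.03227185  0.95320114] 464.24776698794057 -0.08494285499816043
scene [ 1.44637112 -0.12237203  0.91448959] 525.3628961117298 -0.06612619116038479
```

View pics/top0.png

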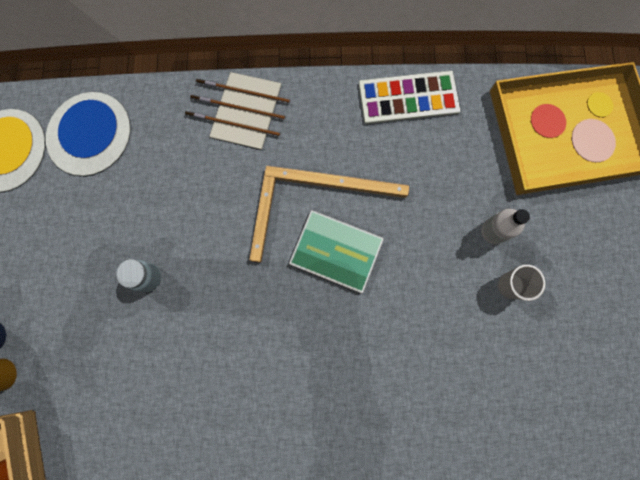

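View pics/scene0.png

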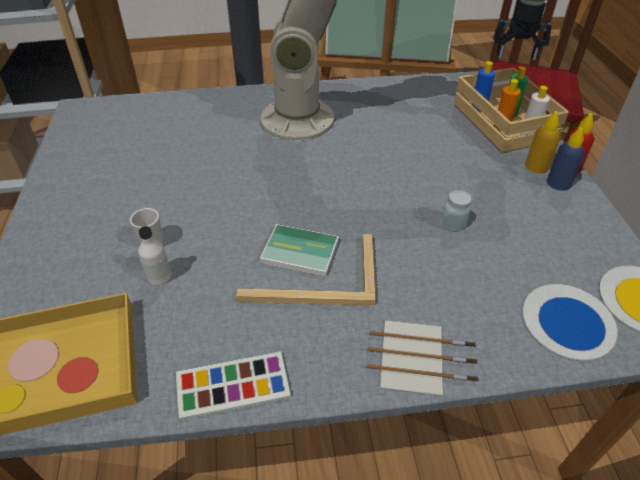

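The top view shows the corner stop, with its inside corner near (273,178). The canvas has corners near (313,212), (383,240), (362,292) and (290,264). The jar is at (135,275), the bottle at (510,225) and the cup at (525,283), all well away. The scene view agrees, and the arm is out of view.

```bash
cat >> h.py <<'E'
def wood(p):
    h=cv2.cvtColor(p,cv2.COLOR_RGB2HSV)
    m=cv2.inRange(h,(8,80,110),(25,255,255)); m[:140]=0;m[300:]=0;m[:,:230]=0;m[:,430:]=0
    return m
def canvas_mask(p):
    h=cv2.cvtColor(p,cv2.COLOR_RGB2HSV)
    g=cv2.inRange(h,(60,60,40),(95,255,255)); g[:140]=0;g[330:]=0;g[:,:200]=0;g[:,430:]=0
    return cv2.morphologyEx(g,cv2.MORPH_CLOSE,np.ones((15,15)))
def biggest(m,n=1):
    c,_=cv2.findContours(m,cv2.RETR_EXTERNAL,cv2.CHAIN_APPROX_NONE)
    return sorted(c,key=cv2.contourArea)[-n:]
def canvas(p):
    w=ray('top',biggest(canvas_mask(p))[0],.018)[:,:2]
    (c,s,a)=cv2.minAreaRect(np.float32(w*1000))
    return c,s,a,cv2.boxPoints((c,s,a))
E
python3 - <<'E'
from h import *
p=cv2.imread('pics/top0.png')[:,:,::-1].copy()
print('canvas',canvas(p))
m=wood(p); c=biggest(m)[0]; print('wood area',cv2.contourArea(c))
w=ray('top',c,.022)[:,:2]*1000
poly=cv2.approxPolyDP(c,5,True)[:,0]; print(poly.tolist()); print(np.round(ray('top',poly,.022)*1000,1)[:,:2])
v=p.copy(); cv2.drawContours(v,[c],-1,(255,0,0),1); cv2.drawContours(v,biggest(canvas_mask(p)),-1,(255,0,0),1)
cv2.imwrite('pics/m0.png',cv2.resize(v[150:310,230:430,::-1],None,fx=3.7,fy=3.7,interpolation=cv2.INTER_NEAREST))
E
```

```text
canvas ((564.0800170898438, -45.561424255371094), (152.08660888671875, 75.93306732177734), 67.1674575805664, array([[ 499.58066 , -100.9137  ],
       [ 569.56384 , -130.3787  ],
       [ 628.57935 ,    9.790848],
       [ 558.5962  ,   39.255844]], dtype=float32))
wood area 2295.5
[[249, 258], [260, 260], [275, 177], [405, 195], [408, 186], [266, 166]]
[[ 567.2  125.1]
 [ 562.7  102.6]
 [ 736.8   72.1]
 [ 692.4 -196.9]
 [ 711.5 -204. ]
 [ 761.4   91.1]]
```

View pics/m0.png

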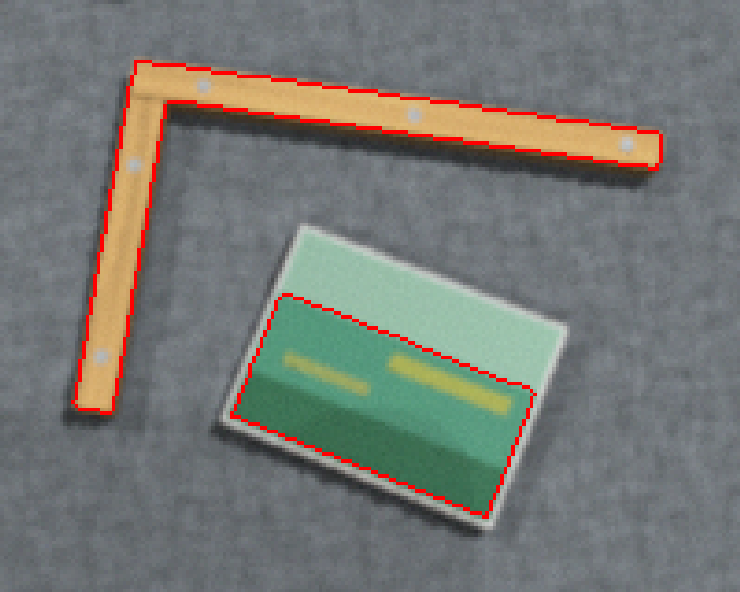

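The wood outline is right. The canvas mask misses the pale green band and the white rim, so I'll widen it and fit the inner faces by lines.

```bash
cat >> h.py <<'E'
def canvas_mask(p):
    h=cv2.cvtColor(p,cv2.COLOR_RGB2HSV)
    g=cv2.inRange(h,(35,50,40),(95,255,255))|cv2.inRange(h,(35,20,145),(95,255,255))|cv2.inRange(h,(0,0,150),(180,50,255))
    g[wood(p)>0]=0
    g[:170]=0;g[330:]=0;g[:,:200]=0;g[:,430:]=0
    g=cv2.morphologyEx(g,cv2.MORPH_OPEN,np.ones((3,3)))
    return cv2.morphologyEx(g,cv2.MORPH_CLOSE,np.ones((9,9)))
def stop(p):
    """inside corner (mm) and yaw of the stop from its inner top edges"""
    w=ray('top',biggest(wood(p))[0],.022)[:,:2]*1000
    O=np.array([737,72.]); a=.165
    for _ in range(4):
        X=np.array([np.cos(a),np.sin(a)]);Y=np.array([-X[1],X[0]])
        l=(w-O)@np.c_[X,Y]
        L=w[(abs(l[:,0])<7)&(l[:,1]<-20)&(l[:,1]>-260)]; S=w[(abs(l[:,1])<7)&(l[:,0]<-20)&(l[:,0]>-165)]
        vx,vy,x0,y0=cv2.fitLine(np.float32(L),cv2.DIST_HUBER,0,.01,.01).ravel()
        ux,uy,x1,y1=cv2.fitLine(np.float32(S),cv2.DIST_HUBER,0,.01,.01).ravel()
        t=np.linalg.solve(np.array([[vx,-ux],[vy,-uy]]),[x1-x0,y1-y0])
        O=np.array([x0+t[0]*vx,y0+t[0]*vy])
        aL=np.arctan(-vx/vy); aS=np.arctan(uy/ux); a=(2*aL+aS)/3
    return O,a,aL,aS,l.min(0),l.max(0)
E
cat > m.py <<'E'
from h import *
def run(p,name):
    O,a,aL,aS,mn,mx=stop(p); print('stop',O.round(1),np.round([a,aL,aS],3),mn.round(),mx.round())
    c,s,_,b=canvas(p); X=np.array([np.cos(a),np.sin(a)]);T=np.c_[X,[-X[1],X[0]]]
    print('canvas',np.round(c,1),np.round(s,1)); print('corners in stop',((b-O)@T).round(1).tolist(),'centre',((np.array(c)-O)@T).round(1)); print('corners w',b.round(1).tolist())
    v=p.copy(); cv2.drawContours(v,biggest(wood(p))+biggest(canvas_mask(p)),-1,(255,0,0),1)
    cv2.imwrite(f'pics/{name}.png',cv2.resize(v[150:310,230:430,::-1],None,fx=3.7,fy=3.7,interpolation=cv2.INTER_NEAREST))
E
python3 - <<'E'
from m import *
p=cv2.imread('pics/top0.png')[:,:,::-1].copy(); run(p,'m1')
for n,uv,z in(('jar',(131,273),.09),('bottle',(521,217),.15),('cup',(527,283),.085)): print(n,ray('top',[uv],z).round(3))
E
```

```text
Traceback (most recent call last):
  File "m.py", line 3, in run
    O,a,aL,aS,mn,mx=stop(p); print('stop',O.round(1),np.round([a,aL,aS],3),mn.round(),mx.round())
                    ~~~~^^^
  File "h.py", line 45, in stop
    ux,uy,x1,y1=cv2.fitLine(np.float32(S),cv2.DIST_HUBER,0,.01,.01).ravel()
                ~~~~~~~~~~~^^^^^^^^^^^^^^^^^^^^^^^^^^^^^^^^^^^^^^^^
cv2.error: OpenCV(4.12.0) /io/opencv/modules/imgproc/src/linefit.cpp:50: error: (-215:Assertion failed) count > 0 in function 'fitLine2D_wods'
```

```bash
sed -i 's/a=\.165/a=-.165/' h.py
python3 - <<'E'
from m import *
p=cv2.imread('pics/top0.png')[:,:,::-1].copy(); run(p,'m1')
for n,uv,z in(('jar',(131,273),.09),('bottle',(521,217),.15),('cup',(527,283),.085)): print(n,ray('top',[uv],z).round(3))
E
```

```text
stop [738.   73.2] [-0.165 -0.165 -0.165] [-181. -280.] [22. 23.]
canvas [580.3 -52.6] [160.3 120.2]
corners in stop [[-211.89999389648438, -214.10000610351562], [-94.9000015258789, -241.8000030517578], [-57.900001525878906, -85.9000015258789], [-174.89999389648438, -58.20000076293945]] centre [-134.9 -150. ]
corners w [[493.79998779296875, -103.19999694824219], [604.5999755859375, -149.6999969482422], [666.7000122070312, -2.0], [555.9000244140625, 44.599998474121094]]
jar [[0.533 0.341 0.09 ]]
bottle [[ 0.615 -0.38   0.15 ]]
cup [[ 0.502 -0.409  0.085]]
```

The stop (302 x 202 mm outside) and the canvas (160.3 x 120.2 mm) match their given sizes, so I'm moving in.

Call:
carry_out(rows=[[[-0.05,-0.024,0,0,0.06],[-0.05,-0.024,0,0,0.06],[-0.05,-0.024,0,0,0.06],[-0.05,-0.024,0,0,0.06],[-0.05,-0.024,0,0,0.06]]])

```text
time: 0.72
tcp_pos: [0.3599, 0.4329, 0.2035]
tool_rot: [-3.141, -0.0, 2.911]
wrist_force: [0.7, 0.7, -0.0]
finger_gap: 0.7
grip_force: 0.0
```

Call:
carry_out(rows=[[[-0.021,-0.043,0,0,0.06],[-0.021,-0.043,0,0,0.06],[-0.021,-0.043,0,0,0.06],[-0.021,-0.043,0,0,0.06],[-0.021,-0.043,0,0,0.06]]])

```text
time: 1.35
tcp_pos: [0.4119, 0.1994, 0.2035]
tool_rot: [-3.141, -0.0, 2.911]
wrist_force: [0.9, 0.4, 0.4]
finger_gap: 0.702
grip_force: 0.0
```

Call:
carry_out(rows=[[[-0.021,-0.043,0,0,0.06],[-0.021,-0.043,0,0,0.06],[-0.021,-0.043,0,0,0.06],[-0.021,-0.043,0,-3.8,0.06],[0,0,0,0,0.06]]])

```text
time: 1.98
tcp_pos: [0.4545, 0.0103, 0.2038]
tool_rot: [-3.141, 0.0, 2.971]
wrist_force: [0.6, 0.3, 0.1]
finger_gap: 0.705
grip_force: 0.0
```

Call:
carry_out(rows=[[[-0.015,-0.042,0.03,0,0.06],[0,0,0.05,0,0.06],[0,0,0.05,0,0.06],[0,0,0.05,0,0.06],[0,0,0.005,0,0.06]]])

```text
time: 2.6
tcp_pos: [0.459, -0.0287, 0.0159]
tool_rot: [-3.139, -0.007, 2.978]
wrist_force: [-0.4, 0.4, 0.9]
finger_gap: 0.703
grip_force: 0.0
```

Call:
carry_out(rows=[[[0,0,0.005,0,0.06],[0,0,0.003,0,0.06],[0,0,0.002,0,0.06],[0,0,0,0,0.06]]])

```text
time: 3.1
tcp_pos: [0.4627, -0.0293, 0.0094]
tool_rot: [3.141, 0.001, 2.977]
wrist_force: [0.0, 0.2, 0.8]
finger_gap: 0.704
grip_force: 0.0
```

```bash
python3 - <<'E'
from m import *
p,d=look('scene'); cv2.imwrite('pics/s1.png',cv2.resize(p[150:330,220:400,::-1],None,fx=3.2,fy=3.2))
s=sense(); print(s['tcp_pos'],s['wrist_force'])
E
```

```text
[ 0.46262206 -0.02936178  0.00931652] [ 0.25929111  0.73735635 -0.02296558]
```

View pics/s1.png

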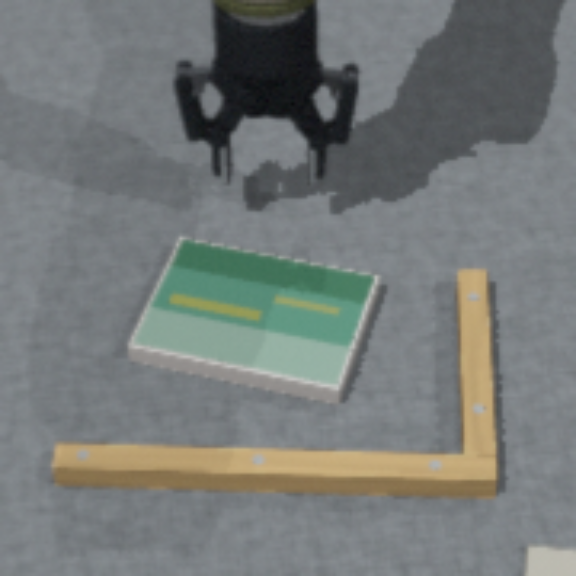

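The crop shows the two fingers behind the canvas, with tips at about (225,180) and (318,178) and their shadow just below. I'll feel for the table gently.

Call:
carry_out(rows=[[[0,0,0.003,0,0.06],[0,0,0.003,0,0.06],[0,0,0.001,0,0.06],[0,0,0,0,0.06]]])

```text
time: 3.65
tcp_pos: [0.4621, -0.0295, 0.0016]
tool_rot: [-3.141, -0.0, 2.977]
wrist_force: [0.5, -0.7, 0.1]
finger_gap: 0.702
grip_force: 0.0
```

Call:
carry_out(rows=[[[0,0,0.002,0,0.06],[0,0,0,0,0.06]]])

```text
time: 3.9
tcp_pos: [0.4621, -0.0294, -0.0004]
tool_rot: [-3.141, -0.0, 2.977]
wrist_force: [-0.6, -0.4, -0.2]
finger_gap: 0.704
grip_force: 0.0
```

Call:
carry_out(rows=[[[-0.015,0,0,0,0.06],[-0.01,0,0,0,0.06],[-0.01,0,0,0,0.06],[-0.01,0,0,0,0.06],[-0.01,0,0,0,0.06]]])

```text
time: 4.53
tcp_pos: [0.5172, -0.0386, -0.0003]
tool_rot: [-3.141, -0.0, 2.977]
wrist_force: [-0.6, 0.2, 0.0]
finger_gap: 0.704
grip_force: 0.0
```

Call:
carry_out(rows=[[[-0.01,0,0,0,0.06],[-0.01,0,0,0,0.06],[-0.01,0,0,0,0.06],[-0.01,0,0,0,0.06],[0,0,0,0,0.06]]])

```text
time: 5.15
tcp_pos: [0.5567, -0.0452, -0.0002]
tool_rot: [-3.141, 0.0, 2.977]
wrist_force: [-0.5, 0.0, -0.5]
finger_gap: 0.701
grip_force: 0.0
```

```bash
python3 - <<'E'
from m import *
p,d=look('top'); run(p,'m2')
E
```

```text
stop [738.1  73.2] [-0.164 -0.163 -0.165] [-181. -280.] [22. 23.]
canvas [555.8 -37.1] [191.2 292.5]
corners in stop [[-315.79998779296875, -221.1999969482422], [-24.399999618530273, -246.39999389648438], [-7.900000095367432, -56.0], [-299.29998779296875, -30.700000762939453]] centre [-161.8 -138.6]
corners w [[390.5, -93.5999984741211], [673.9000244140625, -166.0], [721.2000122070312, 19.299999237060547], [437.79998779296875, 91.69999694824219]]
```

View pics/m2.png

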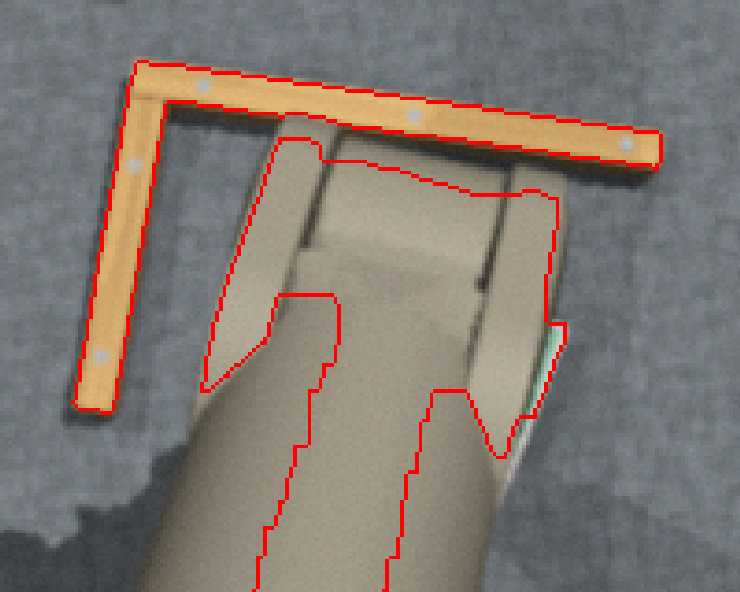

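The top view shows the arm covering the canvas, but its right rim near (560,340) hasn't moved. The fingers may be passing over it, so I'll check with the scene camera.

```bash
python3 - <<'E'
from m import *
p,d=look('scene'); cv2.imwrite('pics/s2.png',cv2.resize(p[180:310,220:390,::-1],None,fx=4,fy=4))
E
```

```text
(no output)
```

View pics/s2.png

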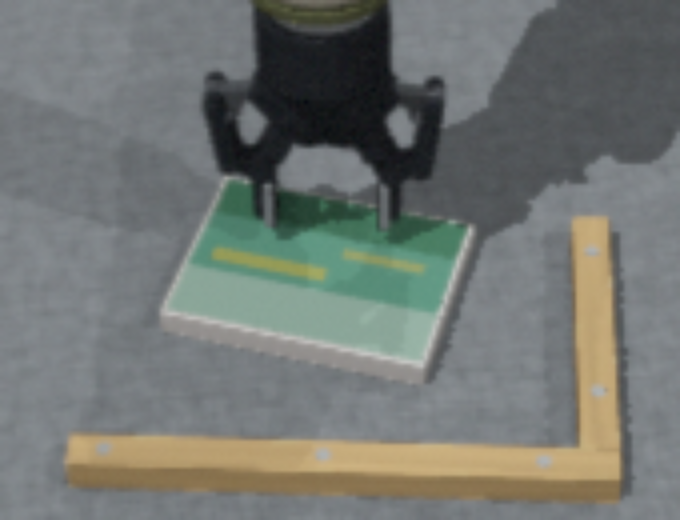

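The crop shows both fingertips, at about (268,228) and (385,230), hovering over the canvas's dark green strip. The canvas is untouched. Partly open, the tips stand well behind the TCP. I'll back off, then lower until they touch the table.

Call:
carry_out(rows=[[[0.015,0,-0.01,0,0.06],[0.03,0,0,0,0.06],[0.03,0,0,0,0.06],[0.017,0,0.01,0,0.06],[0,0,0.005,0,0.06]]])

```text
time: 5.88
tcp_pos: [0.4638, -0.0294, -0.0055]
tool_rot: [3.141, -0.001, 2.978]
wrist_force: [1.1, -0.3, 0.7]
finger_gap: 0.702
grip_force: 0.0
```

Call:
carry_out(rows=[[[0,0,0.003,0,0.06],[0,0,0.003,0,0.06],[0,0,0,0,0.06]]])

```text
time: 6.25
tcp_pos: [0.4655, -0.0302, -0.0114]
tool_rot: [-3.141, -0.0, 2.977]
wrist_force: [-0.1, -0.5, -0.1]
finger_gap: 0.704
grip_force: 0.0
```

Call:
carry_out(rows=[[[0,0,0.002,0,0.06],[0,0,0,0,0.06]]])

```text
time: 6.5
tcp_pos: [0.4652, -0.03, -0.0133]
tool_rot: [-3.141, -0.0, 2.977]
wrist_force: [0.9, -0.4, -0.5]
finger_gap: 0.703
grip_force: 0.0
```

```bash
python3 - <<'E'
from m import *
for uv,y in(((287,237),-.035),((316,237.5),.035)):
    # tip height at the time of s2: TCP (.5567,-.0452), yaw 2.977; intersect the ray with the vertical plane of the fingers' front face
    n=np.array([-np.cos(2.977),-np.sin(2.977)]); a,b=ray('scene',[uv],0)[0],ray('scene',[uv],.05)[0]
    for f in(0,.011):
        q=np.array([.5567,-.0452])+f*n; t=((q-a[:2])@n)/((b-a)[:2]@n); print(uv,f,(a+t*(b-a)).round(4))
E
```

```text
(287, 237) 0 [ 0.5507 -0.0814  0.0236]
(287, 237) 0.011 [ 0.5618 -0.0819  0.0346]
(316, 237.5) 0 [ 0.5621 -0.0126  0.0243]
(316, 237.5) 0.011 [ 0.573  -0.014   0.0353]
```

The tips stand about 24 mm above the TCP, so they are now at about 11 mm. I'll lower a little more and push.

Call:
carry_out(rows=[[[0,0,0.003,0,0.06],[-0.015,0,0,0,0.06],[-0.01,0,0,0,0.06],[-0.01,0,0,0,0.06],[0,0,0,0,0.06]]])

```text
time: 7.12
tcp_pos: [0.5003, -0.0359, -0.0162]
tool_rot: [-3.141, 0.0, 2.977]
wrist_force: [0.2, -0.9, -0.0]
finger_gap: 0.702
grip_force: 0.0
```

Call:
carry_out(rows=[[[-0.01,0,0,0,0.06],[-0.01,0,0,0,0.06],[-0.01,0,0,0,0.06],[-0.01,0,0,0,0.06]]])

```text
time: 7.62
tcp_pos: [0.5399, -0.0424, -0.0162]
tool_rot: [-3.141, -0.0, 2.977]
wrist_force: [-1.4, -0.4, 0.6]
finger_gap: 0.698
grip_force: 0.6
```

```bash
python3 - <<'E'
from m import *
p,d=look('scene'); cv2.imwrite('pics/s3.png',cv2.resize(p[180:310,220:390,::-1],None,fx=4,fy=4))
E
```

```text
(no output)
```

View pics/s3.png

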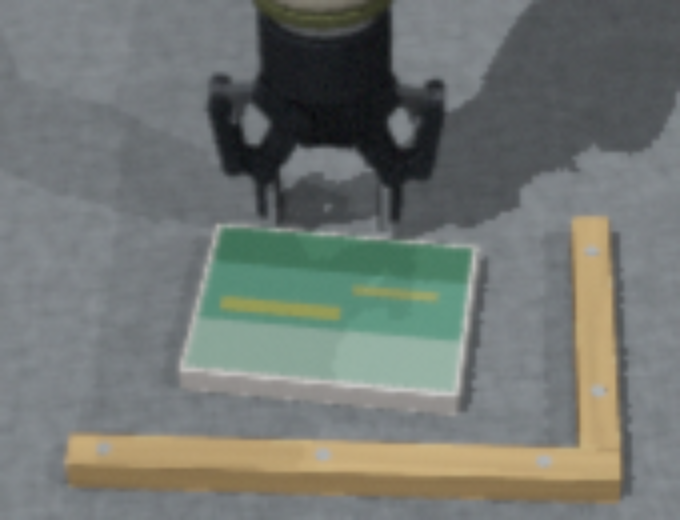

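The canvas now slides ahead of the two fingers and is nearly parallel to the long batten, with its near edge at about (345,237). I'll continue.

Call:
carry_out(rows=[[[-0.01,0,0,0,0.06],[-0.01,0,0,0,0.06],[-0.01,0,0,0,0.06],[-0.008,0,0,0,0.06],[0,0,0,0,0.06]]])

```text
time: 8.3
tcp_pos: [0.5775, -0.0486, -0.0162]
tool_rot: [-3.141, 0.001, 2.977]
wrist_force: [-0.0, -0.1, -0.4]
finger_gap: 0.704
grip_force: 0.0
```

Call:
carry_out(rows=[[[0.03,0,0,0,0.06],[0.02,0,-0.04,0,0.06],[0,-0.05,-0.05,0,0.06],[0,-0.05,0,0,0.06],[0,-0.05,0,0,0.06]]])

```text
time: 8.93
tcp_pos: [0.504, -0.1835, 0.0689]
tool_rot: [3.141, 0.002, 2.978]
wrist_force: [0.2, 0.4, -0.0]
finger_gap: 0.705
grip_force: 0.0
```

```bash
python3 - <<'E'
from m import *
p,d=look('top'); run(p,'m3'); s=sense(); print(s['tcp_pos'],s['tool_rot'],s['joint_positions'])
E
```

```text
stop [737.9  73. ] [-0.165 -0.165 -0.167] [-181. -279.] [22. 23.]
canvas [647.9 -48.7] [159.9 120.4]
corners in stop [[-128.89999389648438, -214.8000030517578], [-8.600000381469727, -214.8000030517578], [-8.5, -55.0], [-128.89999389648438, -55.0]] centre [ -68.7 -134.9]
corners w [[575.4000244140625, -117.69999694824219], [694.0999755859375, -137.5], [720.4000244140625, 20.200000762939453], [601.7000122070312, 40.0]]
[ 0.50119386 -0.19207393  0.06918008] [-3.13781234e+00  2.23908083e-03  2.96947989e+00] [-0.22751317  0.34687085  0.64634215  1.81669515 -0.23416869  1.05287922
  1.90517878]
```

The canvas is square to the stop, 8.6 mm off the long batten and 55 mm off the short one. I'll turn the hand for the sideways push.

Call:
carry_out(rows=[[[0,0,0,9,0.06],[0,0,0,9,0.06],[0,0,0,9,0.06],[0,0,0,9,0.06],[0,0,0,9,0.06]]])

```text
time: 9.6
tcp_pos: [0.5037, -0.1822, 0.0679]
tool_rot: [3.141, -0.0, 2.186]
wrist_force: [0.1, 0.3, 0.9]
finger_gap: 0.702
grip_force: 0.0
```

Call:
carry_out(rows=[[[0,0,0,9,0.06],[0,0,0,9,0.06],[0,0,0,9,0.06],[0,0,0,9,0.06],[0,0,0,9,0.06]]])

```text
time: 10.22
tcp_pos: [0.5037, -0.1822, 0.0679]
tool_rot: [3.142, -0.0, 1.401]
wrist_force: [0.6, -0.2, -0.9]
finger_gap: 0.7
grip_force: 0.0
```

Call:
carry_out(rows=[[[0,0,0,0,0.06]]])

```text
time: 10.35
tcp_pos: [0.5037, -0.1822, 0.0678]
tool_rot: [-3.141, 0.0, 1.407]
wrist_force: [-0.1, 0.0, 0.1]
finger_gap: 0.703
grip_force: 0.0
```

Call:
carry_out(rows=[[[0.01,0.04,0,0,0.06],[0.01,0.04,0,0,0.06],[0.01,0.04,0.02,0,0.06],[0,0,0.03,0,0.06],[0,0,0.02,0,0.06]]])

```text
time: 10.98
tcp_pos: [0.6264, -0.1723, -0.0039]
tool_rot: [-3.14, 0.0, 1.409]
wrist_force: [0.3, -0.1, -0.2]
finger_gap: 0.7
grip_force: 0.0
```

Call:
carry_out(rows=[[[0,0,0.014,0,0.06],[0,0,0,0,0.06]]])

```text
time: 11.22
tcp_pos: [0.6262, -0.1725, -0.0166]
tool_rot: [-3.14, -0.0, 1.407]
wrist_force: [-0.4, -0.6, 0.1]
finger_gap: 0.702
grip_force: 0.0
```

Call:
carry_out(rows=[[[0.015,0,0,0,0.06],[0.01,0,0,0,0.06],[0.01,0,0,0,0.06],[0.01,0,0,0,0.06],[0.01,0,0,0,0.06]]])

```text
time: 11.85
tcp_pos: [0.6364, -0.1183, -0.0156]
tool_rot: [3.141, 0.001, 1.406]
wrist_force: [0.1, -2.5, 2.8]
finger_gap: 0.704
grip_force: 1.7
```

Call:
carry_out(rows=[[[0.01,0,0,0,0.06],[0.01,0,0,0,0.06],[0.01,0,0,0,0.06],[0.003,0,0,0,0.06],[0,0,0,0,0.06]]])

```text
time: 12.48
tcp_pos: [0.642, -0.0848, -0.0157]
tool_rot: [3.141, -0.0, 1.407]
wrist_force: [0.2, -1.7, 5.5]
finger_gap: 0.702
grip_force: 2.3
```

Call:
carry_out(rows=[[[0.001,0,0,0,0.06],[0.001,0,0,0,0.06],[0,0,0,0,0.06]]])

```text
time: 12.85
tcp_pos: [0.6421, -0.0837, -0.0157]
tool_rot: [3.141, 0.0, 1.406]
wrist_force: [-0.8, -3.5, 5.2]
finger_gap: 0.7
grip_force: 2.9
```

Call:
carry_out(rows=[[[0.001,0,-0.002,0,0.06],[0.001,0,0,0,0.06],[0,0,0,0,0.06]]])

```text
time: 13.22
tcp_pos: [0.642, -0.0807, -0.0144]
tool_rot: [-3.141, -0.001, 1.407]
wrist_force: [-0.4, 1.5, 0.5]
finger_gap: 0.7
grip_force: 0.4
```

Call:
carry_out(rows=[[[0.001,0,0,0,0.06],[0.001,0,0,0,0.06],[0,0,0,0,0.06]]])

```text
time: 13.6
tcp_pos: [0.6424, -0.0796, -0.0142]
tool_rot: [-3.141, -0.0, 1.407]
wrist_force: [-0.3, -0.6, -0.3]
finger_gap: 0.7
grip_force: 0.0
```

Call:
carry_out(rows=[[[0.001,0,0,0,0.06],[0.001,0,0,0,0.06],[0,0,0,0,0.06]]])

```text
time: 13.98
tcp_pos: [0.6428, -0.0777, -0.014]
tool_rot: [-3.142, -0.0, 1.407]
wrist_force: [-1.3, -0.4, -0.2]
finger_gap: 0.705
grip_force: 0.0
```

```bash
python3 - <<'E'
from m import *
p,d=look('scene'); cv2.imwrite('pics/s4.png',cv2.resize(p[180:310,240:410,::-1],None,fx=4,fy=4))
E
```

```text
(no output)
```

View pics/s4.png

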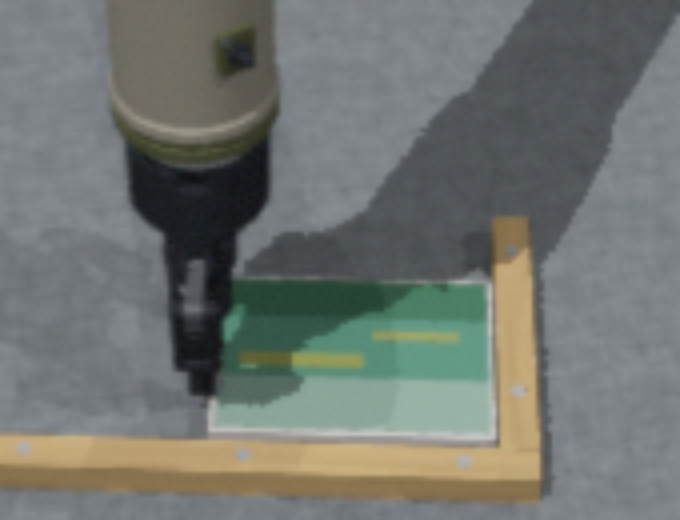

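The canvas is still square and its right edge, near (493,360), almost touches the short batten. A thin gap to the long batten remains. I'll nudge until contact shows in the force.

Call:
carry_out(rows=[[[0.001,0,0,0,0.06],[0.001,0,0,0,0.06],[0,0,0,0,0.06]]])

```text
time: 14.4
tcp_pos: [0.6431, -0.0757, -0.0141]
tool_rot: [-3.142, -0.0, 1.407]
wrist_force: [1.0, 0.5, 0.0]
finger_gap: 0.705
grip_force: 0.0
```

Call:
carry_out(rows=[[[0.001,0,0,0,0.06],[0.001,0,0,0,0.06],[0,0,0,0,0.06]]])

```text
time: 14.78
tcp_pos: [0.6435, -0.0737, -0.014]
tool_rot: [-3.142, 0.0, 1.407]
wrist_force: [0.5, -0.2, 0.7]
finger_gap: 0.701
grip_force: 0.0
```

```bash
cat > e.py <<'E'
from m import *
def scene_edges():
    p,_=look('scene'); h=cv2.cvtColor(p,cv2.COLOR_RGB2HSV)
    g=cv2.inRange(h,(60,45,40),(95,255,255)); g[:200]=0;g[310:]=0;g[:,:250]=0;g[:,:]=g; g[:,400:]=0
    w=ray('scene',biggest(g)[0],.018)[:,:2]*1000
    a=-.165;T=np.array([[np.cos(a),-np.sin(a)],[np.sin(a),np.cos(a)]]); l=(w-[738,73.1])@T
    for x in(-100,-80,-60,-40,-25):
        k=abs(l[:,0]-x)<4; print(x,'y of painted edge',l[k,1].min().round(1),l[k,1].max().round(1))
    for y in(-120,-90,-60,-30): k=abs(l[:,1]-y)<4; print(y,'x',l[k,0].min().round(1),l[k,0].max().round(1))
if __name__=='__main__': scene_edges()
E
python3 e.py
```

```text
-100 y of painted edge -153.0 -6.6
-80 y of painted edge -154.3 -7.0
-60 y of painted edge -153.2 -7.5
-40 y of painted edge -147.3 -109.1
-25 y of painted edge -133.1 -133.1
-120 x -123.9 -33.8
-90 x -124.9 -46.8
-60 x -122.6 -47.8
-30 x -123.7 -48.8
```

The canvas is almost seated along y, yet the fingers meet no force. They must now be skimming over its top edge, so the tips are higher than I reckoned. I'll back off and feel for the table properly.

Call:
carry_out(rows=[[[0,0,-0.01,0,0.06],[-0.03,0,0,0,0.06],[-0.015,0,0.01,0,0.06],[0,0,0.006,0,0.06],[0,0,0,0,0.06]]])

```text
time: 15.45
tcp_pos: [0.6356, -0.1169, -0.0212]
tool_rot: [-3.14, -0.001, 1.407]
wrist_force: [0.1, 0.3, 0.5]
finger_gap: 0.707
grip_force: 0.0
```

Call:
carry_out(rows=[[[0,0,0.002,0,0.06],[0,0,0.002,0,0.06],[0,0,0,0,0.06]]])

```text
time: 15.82
tcp_pos: [0.6361, -0.1179, -0.0242]
tool_rot: [-3.141, -0.0, 1.407]
wrist_force: [0.6, -1.2, 0.2]
finger_gap: 0.7
grip_force: 0.0
```

```bash
python3 - <<'E'
from m import *
p,d=look('scene'); cv2.imwrite('pics/s5.png',cv2.resize(p[180:310,240:410,::-1],None,fx=4,fy=4))
E
```

```text
(no output)
```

View pics/s5.png

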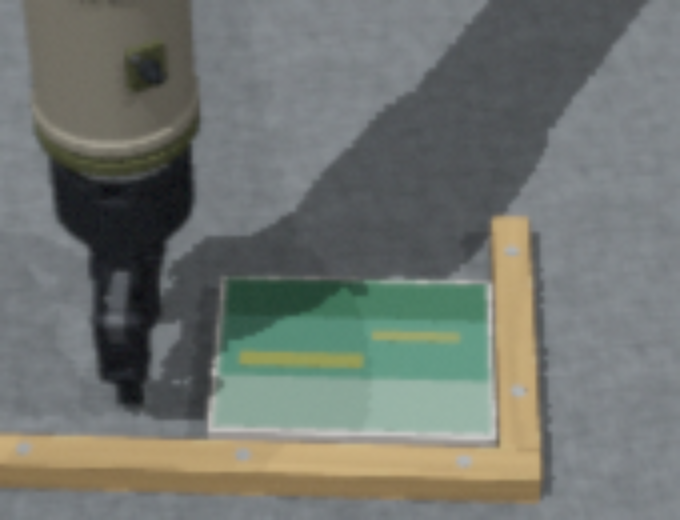

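The canvas lies flat and square, with small gaps to both battens. The hand is clear on its left, tip at about (130,400), with no table contact. I'll push again, now lower.

Call:
carry_out(rows=[[[0.01,0,0,0,0.06],[0.01,0,0,0,0.06],[0.008,0,0,0,0.06],[0.002,0,0,0,0.06],[0,0,0,0,0.06]]])

```text
time: 16.5
tcp_pos: [0.6409, -0.0886, -0.024]
tool_rot: [-3.142, 0.0, 1.407]
wrist_force: [0.8, -0.1, -0.2]
finger_gap: 0.705
grip_force: 0.0
```

Call:
carry_out(rows=[[[0.002,0,0,0,0.06],[0.002,0,0,0,0.06],[0.001,0,0,0,0.06],[0,0,0,0,0.06]]])

```text
time: 17.0
tcp_pos: [0.6418, -0.0839, -0.024]
tool_rot: [-3.142, 0.0, 1.406]
wrist_force: [0.2, -1.7, 0.0]
finger_gap: 0.705
grip_force: 0.3
```

Call:
carry_out(rows=[[[0.001,0,0,0,0.06],[0,0,0,0,0.06]]])

```text
time: 17.25
tcp_pos: [0.6418, -0.0839, -0.024]
tool_rot: [3.141, 0.001, 1.405]
wrist_force: [0.4, -4.1, 0.2]
finger_gap: 0.706
grip_force: 2.1
```

Call:
carry_out(rows=[[[0.001,0,0,0,0.06],[0,0,0,0,0.06]]])

```text
time: 17.5
tcp_pos: [0.6418, -0.0839, -0.0239]
tool_rot: [3.141, 0.002, 1.405]
wrist_force: [-1.0, -6.1, -0.7]
finger_gap: 0.701
grip_force: 3.3
```

Call:
carry_out(rows=[[[0.001,0,0,0,0.06],[0,0,0,0,0.06]]])

```text
time: 17.75
tcp_pos: [0.6417, -0.0839, -0.0239]
tool_rot: [3.141, 0.003, 1.404]
wrist_force: [-0.6, -8.4, -0.4]
finger_gap: 0.707
grip_force: 4.3
```

It's firmly flush on the short batten: 8 N with no motion. Now I'll go round to the near side for the last push in x.

Call:
carry_out(rows=[[[-0.03,0,0,0,0.06],[-0.015,0,-0.04,0,0.06],[0,-0.03,-0.06,0,0.06],[0,-0.04,0,-9,0.06],[0,0,0,-9,0.06]]])

```text
time: 18.38
tcp_pos: [0.5655, -0.1129, 0.0722]
tool_rot: [-3.141, -0.003, 1.725]
wrist_force: [0.0, 0.4, 0.2]
finger_gap: 0.701
grip_force: 0.0
```

Call:
carry_out(rows=[[[0,0,0,-9,0.06],[0,0,0,-9,0.06],[0,0,0,-9,0.06],[0,0,0,-9,0.06],[0,0,0,-9,0.06]]])

```text
time: 19.0
tcp_pos: [0.568, -0.1131, 0.072]
tool_rot: [3.141, -0.001, 2.512]
wrist_force: [-0.1, -0.4, 0.3]
finger_gap: 0.7
grip_force: 0.0
```

Call:
carry_out(rows=[[[0,0,0,-9,0.06],[0,0,0,-9,0.06],[0,0,0,-9,0.06],[0,0,0,0,0.06]]])

```text
time: 19.5
tcp_pos: [0.568, -0.1134, 0.0721]
tool_rot: [3.14, 0.0, 2.977]
wrist_force: [0.6, 0.3, 0.1]
finger_gap: 0.698
grip_force: 0.0
```

```bash
python3 - <<'E'
from m import *
p,_=look('top'); run(p,'m4'); s=sense(); print(s['tcp_pos'].__repr__(),s['tool_rot'])
a=-.165;T=np.array([[np.cos(a),-np.sin(a)],[np.sin(a),np.cos(a)]]); print((np.array(s['tcp_pos'])[:2]*1000-[738,73.1])@T)
E
python3 e.py
```

```text
stop [738.2  75.1] [-0.161 -0.163 -0.156] [-181. -171.] [22. 22.]
canvas [586. -76.] [343.  327.5]
corners in stop [[-263.79998779296875, -366.5], [60.5, -319.8999938964844], [11.600000381469727, 19.600000381469727], [-312.6000061035156, -27.100000381469727]] centre [-126.1 -173.5]
corners w [[419.20001220703125, -244.5], [746.7000122070312, -250.3000030517578], [752.7999877929688, 92.5999984741211], [425.29998779296875, 98.4000015258789]]
array([ 0.56797355, -0.11355228,  0.07200282]) [3.14075300e+00 5.04590740e-05 2.97403824e+00]
[-137.05913919 -212.04448056]
-100 y of painted edge -155.7 -6.6
-80 y of painted edge -156.6 -4.7
-60 y of painted edge -155.4 -5.2Traceback (most recent call last):
  File "e.py", line 10, in <module>
    if __name__=='__main__': scene_edges()
                             ~~~~~~~~~~~^^
  File "e.py", line 8, in scene_edges
    k=abs(l[:,0]-x)<4; print(x,'y of painted edge',l[k,1].min().round(1),l[k,1].max().round(1))
                                                   ~~~~~~~~~~^^
    return umr_minimum(a, axis, None, out, keepdims, initial, where)
ValueError: zero-size array to reduction operation minimum which has no identity
```

Call:
carry_out(rows=[[[0.03,0.04,0,0,0.06],[0,0.05,0,0,0.06],[0,0.042,0.02,0,0.06],[0,0,0.04,0,0.06],[0,0,0.026,0,0.06]]])

```text
time: 20.23
tcp_pos: [0.5591, 0.0224, -0.0158]
tool_rot: [-3.141, -0.001, 2.976]
wrist_force: [0.2, -0.1, -0.9]
finger_gap: 0.703
grip_force: 0.0
```

Call:
carry_out(rows=[[[0,0,0.01,0,0.06],[-0.01,0,0,0,0.06],[-0.008,0,0,0,0.06],[-0.004,0,0,0,0.06],[0,0,0,0,0.06]]])

```text
time: 20.85
tcp_pos: [0.5824, 0.0173, -0.0235]
tool_rot: [3.141, 0.001, 2.977]
wrist_force: [0.3, 0.3, 0.8]
finger_gap: 0.701
grip_force: 0.0
```

Call:
carry_out(rows=[[[-0.003,0,0,0,0.06],[-0.003,0,0,0,0.06],[-0.003,0,0,0,0.06],[-0.001,0,0,0,0.06],[0,0,0,0,0.06]]])

```text
time: 21.48
tcp_pos: [0.5915, 0.0158, -0.0242]
tool_rot: [-3.141, -0.0, 2.977]
wrist_force: [-0.7, 0.4, 0.3]
finger_gap: 0.704
grip_force: 0.0
```

Call:
carry_out(rows=[[[-0.001,0,0,0,0.06],[-0.001,0,0,0,0.06],[-0.001,0,0,0,0.06],[0,0,0,0,0.06]]])

```text
time: 21.98
tcp_pos: [0.5945, 0.0153, -0.0241]
tool_rot: [-3.142, 0.0, 2.977]
wrist_force: [-0.8, 0.3, 0.1]
finger_gap: 0.703
grip_force: 0.1
```

Call:
carry_out(rows=[[[-0.001,0,0,0,0.06],[-0.001,0,0,0,0.06],[0,0,0,0,0.06]]])

```text
time: 22.35
tcp_pos: [0.5963, 0.0151, -0.0242]
tool_rot: [-3.142, -0.0, 2.977]
wrist_force: [-0.8, 0.2, 0.6]
finger_gap: 0.704
grip_force: 0.8
```

Call:
carry_out(rows=[[[-0.001,0,0,0,0.06],[-0.001,0,0,0,0.06],[0,0,0,0,0.06]]])

```text
time: 22.72
tcp_pos: [0.5962, 0.0151, -0.0245]
tool_rot: [3.142, -0.004, 2.977]
wrist_force: [-9.2, 1.4, 6.7]
finger_gap: 0.702
grip_force: 4.9
```

It's flush on the long batten too, at 9 N with no motion. I'll back off and check from above.

Call:
carry_out(rows=[[[0.01,0,0,0,0.06],[0.03,0,0,0,0.06],[0.03,0,-0.04,0,0.06],[0,0,-0.06,0,0.06],[0,-0.06,0,0,0.06]]])

```text
time: 23.35
tcp_pos: [0.5239, -0.0283, 0.0805]
tool_rot: [3.137, 0.01, 2.987]
wrist_force: [0.9, -1.1, -1.0]
finger_gap: 0.703
grip_force: 0.0
```

Call:
carry_out(rows=[[[0,-0.06,0,0,0.06],[0,-0.06,0,0,0.06],[0,-0.05,0,0,0.06],[0,0,0,0,0.06]]])

```text
time: 23.85
tcp_pos: [0.49, -0.2062, 0.0765]
tool_rot: [-3.139, 0.002, 2.969]
wrist_force: [-0.4, 1.4, -0.8]
finger_gap: 0.703
grip_force: 0.0
```

```bash
python3 - <<'E'
from m import *
p,_=look('top'); run(p,'m5')
E
```

```text
stop [738.8  75. ] [-0.163 -0.167 -0.154] [-181. -281.] [21. 22.]
canvas [666.7  11.2] [174.4 120.3]
corners in stop [[-120.9000015258789, -161.89999389648438], [-0.6000000238418579, -161.89999389648438], [-0.6000000238418579, 12.5], [-120.9000015258789, 12.5]] centre [-60.8 -74.7]
corners w [[593.2999877929688, -65.19999694824219], [712.0, -84.69999694824219], [740.2000122070312, 87.5], [621.5, 107.0]]
```

View pics/m5.png

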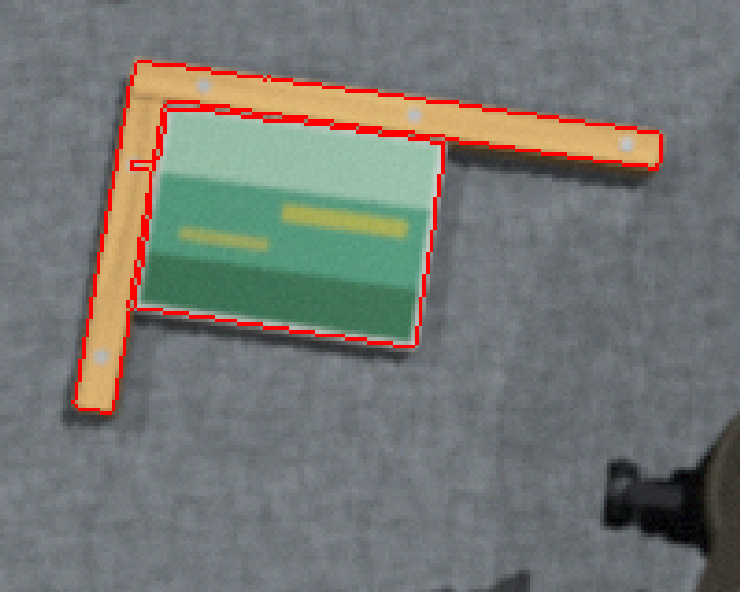

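The canvas sits in the corner with no visible gap along either batten. Its free edges are at x -120.9 and y about -160 mm (after correcting the corner fit), against -120 and -160 wanted. The hand is clear at lower right, so I'm handing in.

```bash
python3 -c "
from station import *
print(finish_job())"
```

```text
the job is handed in; nothing more can be done
None
```

The canvas is seated flush against both battens (free edges within about 1 mm of target), the bottle, cup and jar were not approached, the hand is clear, and the job was handed in at about 24 s; at one point the fingers skimmed over the canvas's top edge, and I re-pushed lower.

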